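# Strip the brass collars off their formers and rack both in rows

### The job

Two or three of the wooden formers still wear a brass collar, which clings to them, so a plain lift would drag the former along; the slotted steel fork screwed to the bench can hold a former's foot down while its collar is drawn straight up. Take every collar off without pulling it off a former that hangs in the air, then stand the collars upright in the row of narrow bays of the low rack, one to a bay and about the middle of it, and all three bare formers upright on their feet in the row of square bays, flat on the floor of the bays. Leave the jar and the tweezers where they are.

Things in the scene. Friction and masses are not known exactly. Their poses are not given: they have to be found in the camera images.
- strip_fork: steel stripping fork fixed to the bench, own x 97 mm, y 92 mm, 29 high. Cheeks 68 mm apart carry a plate (z 21 to 29 mm) with a U slot 43 mm wide, open to own -x: mouth at x = -43 mm, slot end +28, back stop +42. No floor: a former's foot slides on the bench under the prongs and cannot rise through the slot; a collar can. Origin: bench level, middle
- fork_seat (a point): where the centre of a former's underside stands when it is well home in the fork: on the bench on the middle line of the slot, 48 mm in from the mouth (own x = +5 mm of the fork); axes as the fork's
- rack: low fixed plywood rack, own x 124 mm, y 214 mm; origin at the middle of its underside. Board 6 mm thick, strips 4 mm wide stand 8 mm above it (top z = 14 mm) and make two rows of three bays along own y, pitch 70 mm: the row at own -x has narrow bays 46 (x) by 66 mm (y) for collars, the row at own +x square bays 66 x 66 mm for formers
- collar_bay_1 (a point): middle of the floor of narrow (collar) bay 1, 6 mm above the bench; axes as the rack's (y along the row)
- collar_bay_2 (a point): middle of the floor of narrow (collar) bay 2, 6 mm above the bench; axes as the rack's (y along the row)
- collar_bay_3 (a point): middle of the floor of narrow (collar) bay 3, 6 mm above the bench; axes as the rack's (y along the row)
- former_bay_1 (a point): middle of the floor of square (former) bay 1, 6 mm above the bench; axes as the rack's (y along the row)
- former_bay_2 (a point): middle of the floor of square (former) bay 2, 6 mm above the bench; axes as the rack's (y along the row)
- former_bay_3 (a point): middle of the floor of square (former) bay 3, 6 mm above the bench; axes as the rack's (y along the row)
- former_a: turned wooden former, 0.16 kg: round foot 58 mm across, 12 mm thick, with an upright round core 28 mm across, top at 80 mm. Origin: centre of the underside, z up. At the start it stands on the bench inside collar_a, core top 6 mm proud of it. Some formers start bare (their collar is absent); all are alike
- collar_a: brass tube, 0.12 kg, outside 35 mm, inside 31, 62 high, open both ends; origin: centre of the lower end, z up. At the start it stands on the foot of former_a (12 mm above its underside). A spring tongue inside grips the core with 3 to 7 N of drag, more than the former weighs: lifted, it brings the former along until something holds the foot. Clear after 68 mm. May be absent (None)
- former_b: turned wooden former, 0.16 kg: round foot 58 mm across, 12 mm thick, with an upright round core 28 mm across, top at 80 mm. Origin: centre of the underside, z up. At the start it stands on the bench inside collar_b, core top 6 mm proud of it. Some formers start bare (their collar is absent); all are alike
- collar_b: brass tube, 0.12 kg, outside 35 mm, inside 31, 62 high, open both ends; origin: centre of the lower end, z up. At the start it stands on the foot of former_b (12 mm above its underside). A spring tongue inside grips the core with 3 to 7 N of drag, more than the former weighs: lifted, it brings the former along until something holds the foot. Clear after 68 mm. May be absent (None)
- former_c: turned wooden former, 0.16 kg: round foot 58 mm across, 12 mm thick, with an upright round core 28 mm across, top at 80 mm. Origin: centre of the underside, z up. At the start it stands on the bench inside collar_c, core top 6 mm proud of it. Some formers start bare (their collar is absent); all are alike
- collar_c: brass tube, 0.12 kg, outside 35 mm, inside 31, 62 high, open both ends; origin: centre of the lower end, z up. At the start it stands on the foot of former_c (12 mm above its underside). A spring tongue inside grips the core with 3 to 7 N of drag, more than the former weighs: lifted, it brings the former along until something holds the foot. Clear after 68 mm. May be absent (None)
- flux_jar: round jar 58 mm across, 50 mm high, origin under its centre; a bystander, to be left alone
- tweezers: steel tweezers lying flat, 145 x 22 x 10 mm, long side along own x, origin under the middle; a bystander, to be left alone
- bench_vice: small bench vice, fixed, 131 x 74 mm, 99 mm high, long side along its own x; origin under its middle; only an obstacle

How it is judged:
At the end, for the whole second after the job is handed in: Every collar present stands upright (within 0.08 rad) at rest in a narrow bay, within 15 mm of its middle; every former present stands upright at rest in a square bay, within 10 mm of its middle; lower ends less than 10 mm above the bench (bay floor: 6 mm) ((horizontal distance between collar_a and collar_bay_1 below 0.015 m or horizontal distance between collar_a and collar_bay_2 below 0.015 m or horizontal distance between collar_a and collar_bay_3 below 0.015 m) and height (world z) of each of collar_a, collar_b, collar_c, former_a, former_b, former_c below 0.01 m and angle between each of collar_a, collar_b, collar_c, former_a, former_b, former_c's own z axis and vertical below 0.08 rad and linear speed of each of collar_a, collar_b, collar_c, former_a, former_b, former_c below 0.02 m/s and (horizontal distance between collar_b and collar_bay_1 below 0.015 m or horizontal distance between collar_b and collar_bay_2 below 0.015 m or horizontal distance between collar_b and collar_bay_3 below 0.015 m) and (horizontal distance between collar_c and collar_bay_1 below 0.015 m or horizontal distance between collar_c and collar_bay_2 below 0.015 m or horizontal distance between collar_c and collar_bay_3 below 0.015 m) and (horizontal distance between former_a and former_bay_1 below 0.01 m or horizontal distance between former_a and former_bay_2 below 0.01 m or horizontal distance between former_a and former_bay_3 below 0.01 m) and (horizontal distance between former_b and former_bay_1 below 0.01 m or horizontal distance between former_b and former_bay_2 below 0.01 m or horizontal distance between former_b and former_bay_3 below 0.01 m) and (horizontal distance between former_c and former_bay_1 below 0.01 m or horizontal distance between former_c and former_bay_2 below 0.01 m or horizontal distance between former_c and former_bay_3 below 0.01 m)); the robot touches nothing.
It fails at once if collar_a comes off its former in the air: it is half off (slid up 18 to 58 mm) while its lower end is more than 110 mm above the bench, so the former hangs or falls (height (world z) of collar_a above 0.11 m and z of collar_a in the frame of former_a between 0.03 and 0.07 m and x of collar_a in the frame of former_a between -0.012 and 0.012 m and y of collar_a in the frame of former_a between -0.012 and 0.012 m).
It fails at once if collar_b comes off its former in the air: it is half off (slid up 18 to 58 mm) while its lower end is more than 110 mm above the bench, so the former hangs or falls (height (world z) of collar_b above 0.11 m and z of collar_b in the frame of former_b between 0.03 and 0.07 m and x of collar_b in the frame of former_b between -0.012 and 0.012 m and y of collar_b in the frame of former_b between -0.012 and 0.012 m).
It fails at once if collar_c comes off its former in the air: it is half off (slid up 18 to 58 mm) while its lower end is more than 110 mm above the bench, so the former hangs or falls (height (world z) of collar_c above 0.11 m and z of collar_c in the frame of former_c between 0.03 and 0.07 m and x of collar_c in the frame of former_c between -0.012 and 0.012 m and y of collar_c in the frame of former_c between -0.012 and 0.012 m).
It fails at once if the jar or the tweezers is disturbed (moved more than 15 mm) (distance of any of flux_jar, tweezers from where it was at the start of the episode above 0.015 m).
Of collar_a, collar_b, collar_c only 2 to 3 are there at a start; the rules pass over those that are not, and their reading is None.
At some moment in a run one of former_a, former_b, former_c may be knocked a few centimetres aside while the robot is not near it.
It also fails if it takes over 210 s, if anything falls off the work surface, if the arm or the gripper's body presses on something with over 40 N, if the wrist force passes 120 N, or if a joint passes its speed limit or range.

### The arm

A 6-joint arm with a two-finger parallel gripper is mounted at the origin on a cart in front of the work surface, level with it; the furniture and walls round the work are solid. World frame = base frame: x ahead of the robot, y to its left, z up, the work surface at z = 0. Lengths are in m, angles in rad, forces in N, time in s.
With the tool pointing down it reaches from about 0.35 to 0.975 m from the base axis. Payload 4.9 kg.
Tool frame: the origin (TCP) lies between the finger pads; the fingertips stand 14 mm ahead of it and the grasp point (between the pads) lies 5 mm behind it (manip.tcp_to_tips is the distance from the TCP to the fingertips, in m); z points along the fingers, y is the line along which they close (so a half turn about z gives the same grasp; the last joint's range is limited). The gripper opens to 85 mm and grips with 20 to 120 N. Pads are 22 mm wide; open, the fingers measure 114 mm over their backs; the gripper's body (76 mm by 85 mm) begins 54 mm behind the grasp point. The pads swing forward as they close: fully open they stand 13 mm farther back than shut.
Start: joints at [-0.119, 0.053, 1.613, -0, 1.476, -0.119], TCP at [0.625, 0, 0.245] pointing down, gripper open.
Joint ranges: [-3.01, 3.01], [-1.01, 2.22], [0.06, 2.58], [-1.02, 4.17], [0.09, 2.62], [-3.14, 3.14]. Speed limits (rad/s): [2.57, 2.57, 3.14, 3.14, 3.14, 3.14].

### API

Orientations are given as a unit quaternion [w, x, y, z].
In Python, from plant import manip gives the robot as it stands.
- The arm moves only by the tool servo_tool, never from a script. Its argument "moves" is a list that holds one entry, the list of rows, each a list of 7 numbers: the shift along the tool's x, y, z in mm, then the turn, a rotation vector about the tool's x, y, z in degrees, then the finger opening in mm, from 0 to 85.4. In form: [[[x, y, z, ax, ay, az, fingers], ...]]. A call has 1 to 12 rows; each row shifts and turns the commanded pose from where the row before left it, along the tool's axes as they then stand; what a row does not reach is not made up. A row lasts 1/8 s, in which the tool goes at most 62.5 mm and 10.7 degrees, less where a joint would pass 70% of its speed; a pose out of reach is approached as far as the arm can. A call with a gripper value outside its range is refused whole. The fingers move at their own pace and stop on an object; the grip force is fixed at half the most. Time passes only in rows, so rows that do not move let the fingers close. It gives the time, the measured TCP pose, the force, the opening and the grip force at its end, in the units of the state.
- manip.state(): the state, without advancing time (a new reading comes with each control period).
- manip.grab_frame(name): name is "scene" or "side" or "wrist"; returns a dict with "image" (480x640x3 uint8, blue, green, red), "mtx" (3x3 intrinsics, pixels), "eye" and "rotation" of the camera in the world. Camera axes: x right, y down, z forward; pixel columns grow to the right and rows downward; lengths in m; the calibration is good to about 2 mm. A picture is of the moment at which its call begins. There is no depth.
- manip.job_done(): hands the job in; it is judged then, once.
The state is a dict: "time": time; "joint_pos": joint angles; "joint_vel": joint speeds; "joint_efforts": joint torques, N m; "tool_pos": TCP position; "tool_rot": TCP orientation; "contact_force": force on the tool from outside, world axes, zero at the start; "ft_torque": the same for the moment, N m; "gripper_width": opening from 0.0 (shut) to 1.0 (fully open); "grasp_force": force on a finger pad.
Only numpy, scipy, OpenCV 4.12 (cv2) and the standard library are available. Lean on these libraries where they do the work, as an engineer would, in place of code of your own. Each camera call takes 0.05 s, during which the arm holds its last target. There are 200 camera calls.

## Working session

There is one attempt and no reset: what is moved stays moved. The work goes in short steps, Python scripts to look and compute and a tool call to move; the robot and the scene stay as the last step left them, time stands still between calls to the robot, and variables do not carry over. Pictures are saved under pics/ and viewed, at most 14 in all, crops included, and the job is handed in when it is done.

Besides the shell and the picture viewer there is one more tool, called after "Call:" by a JSON object that holds its "op" and its "data", one argument or row to a line. servo_tool: Moves the arm, as the interface text tells. Its arguments: {"type":"object","properties":{"moves":{"type":"array"}},"required":["moves"]}

```bash
mkdir -p pics; ls; cat > h.py <<'E'
import numpy as np, cv2
from plant import manip
def grab(n,fn=None):
    f=manip.grab_frame(n)
    if fn: cv2.imwrite('pics/'+fn,f['image'])
    return f
def px2w(f,u,v,z):
    """pixel -> world at height z"""
    d=np.array(f['rotation'])@np.linalg.inv(f['mtx'])@np.array([u,v,1.])
    e=np.array(f['eye']); return (e+d*(z-e[2])/d[2]).round(4)
def w2px(f,p):
    c=np.array(f['rotation']).T@(np.array(p)-f['eye']); q=np.array(f['mtx'])@c; return (q[:2]/q[2]).round(1)
E
python3 - <<'E'
from h import *
import pickle
for n in('scene','side'):
    f=grab(n,n+'0.png'); pickle.dump(f,open(n+'0.pkl','wb')); print(n,f['eye'],np.array(f['rotation']).round(2).tolist(),f['mtx'][0][0])
print(manip.state())
E
```

```text
pics
scene [0.16123673 0.68001266 0.46143389] [0.14, -0.22, 0.82, -0.5] 469.7032506753446
side [ 0.2897656  -0.7840076   0.77526696] [-0.4, 0.9, -0.15, 0.07] 528.9316856665707
{'time': 0.1, 'joint_pos': array([-1.19004799e-01,  5.33276896e-02,  1.61415022e+00,  1.20809745e-05,
        1.47599092e+00, -1.18970356e-01]), 'joint_vel': array([-0.00035954, -0.00106435, -0.00346397,  0.00010685,  0.00067977,
        0.00170748]), 'joint_efforts': array([ 6.14647306e-04, -3.94903493e+01, -3.71363103e+01, -4.52310599e-05,
        3.99340541e-03, -4.17574097e-05]), 'tool_pos': array([6.24468072e-01, 6.42352027e-05, 2.44166947e-01]), 'tool_rot': array([-7.41094985e-04,  7.07119055e-01,  7.07093884e-01, -5.75168647e-04]), 'contact_force': array([-0.75747591,  0.43330977, -0.50401394]), 'ft_torque': array([-0.02681053, -0.00170689, -0.04951748]), 'grasp_force': 0.0, 'gripper_width': 1.0009015454244288}
```

View pics/scene0.png

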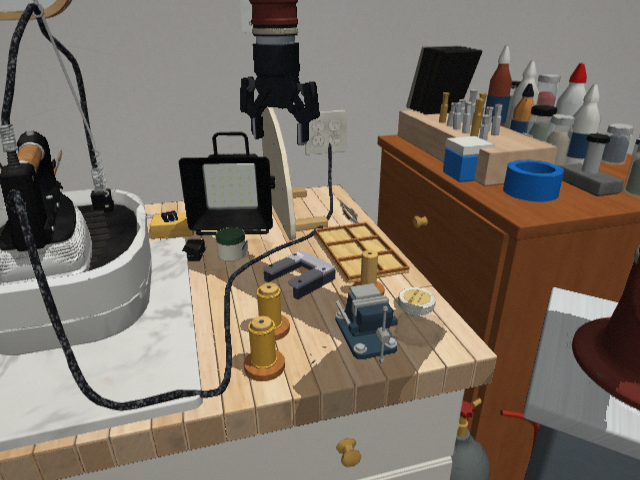

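View pics/side0.png

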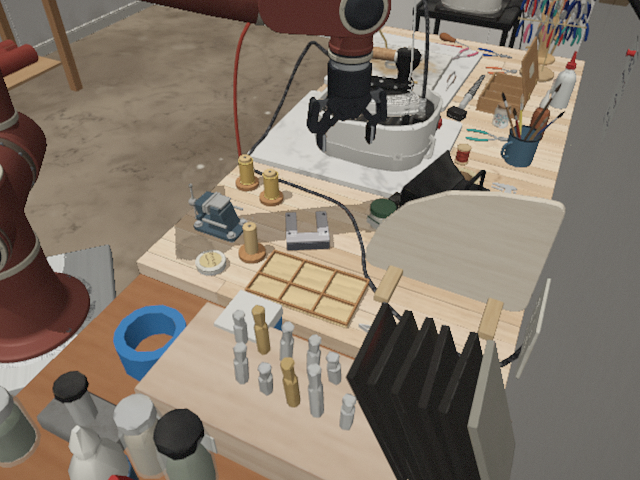

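The scene view shows two collared formers at (264,345) and (268,308), a third near (370,268) by the vice that may be bare, the fork at (300,275) and the rack at (360,250). Next I'll zoom in.

```bash
sed -i "s/np.array(f\['rotation'\])/R(f)/g" h.py; cat >> h.py <<'E'
from scipy.spatial.transform import Rotation
def R(f): return Rotation.from_quat(np.roll(f['rotation'],-1)).as_matrix()
E
python3 - <<'E'
from h import *
a=cv2.imread('pics/scene0.png')[200:390,225:445]; b=cv2.imread('pics/side0.png')[145:335,180:400]
cv2.imwrite('pics/c0.png',cv2.resize(a,(792,684-100+0),interpolation=cv2.INTER_CUBIC) if 0 else cv2.resize(a,None,fx=3,fy=3,interpolation=cv2.INTER_CUBIC))
cv2.imwrite('pics/c1.png',cv2.resize(b,None,fx=3,fy=3,interpolation=cv2.INTER_CUBIC))
E
```

```text
(no output)
```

View pics/c0.png

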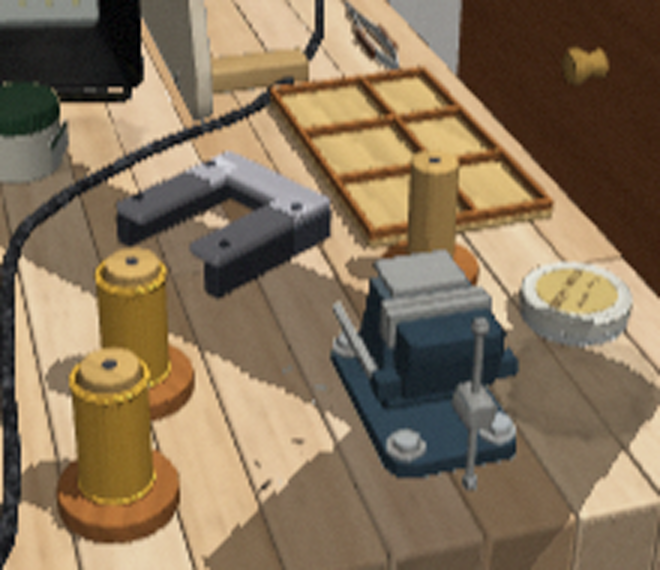

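View pics/c1.png

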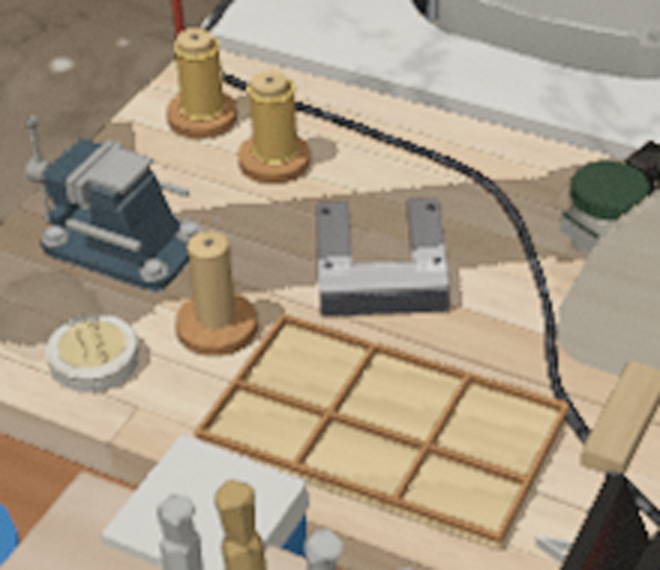

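The crops show collars on two formers only; the third is bare, between the vice and the rack. The fork mouth faces roughly +y.

```bash
python3 - <<'E'
from h import *
import pickle
S=pickle.load(open('scene0.pkl','rb'));D=pickle.load(open('side0.pkl','rb'))
s=lambda u,v,z:px2w(S,u/3+225,v/3+200,z)
d=lambda u,v,z:px2w(D,u/3+180,v/3+145,z)
print('tops side',d(197,36,.08),d(270,80,.08),d(209,241,.08))
print('tops scene',s(109,365,.08),s(131,261,.08),s(433,159,.08))
print('rack side',[d(*p,.014) for p in((284,318),(568,405),(502,535),(200,432))])
print('rack scene',[s(*p,.014) for p in((272,88),(422,70),(552,206),(372,237))])
print('fork side',[d(*p,.029) for p in((318,203),(350,203),(408,198),(440,198),(447,284),(318,282))])
print('fork scene',[s(*p,.029) for p in((117,209),(144,221),(191,243),(209,262),(330,208),(225,155))])
print('slotend',d(383,264,.029), s(235,190,.029))
print('jar',d(610,190,.05),s(30,110,.05)); print('vice',d(110,165,.099),s(425,272,.099)); print('tweez',d(540,540,0),s(372,40,0))
print('board',s(205,110,0))
E
```

```text
tops side [0.4845 0.2713 0.08  ] [0.5229 0.1946 0.08  ] [0.4337 0.0258 0.08  ]
tops scene [0.4805 0.2724 0.08  ] [0.5212 0.1966 0.08  ] [0.4325 0.025  0.08  ]
rack side [array([0.4769, 0.0052, 0.014 ]), array([ 0.6313, -0.1361,  0.014 ]), array([ 0.5497, -0.2232,  0.014 ]), array([ 0.3961, -0.0808,  0.014 ])]
rack scene [array([ 0.6276, -0.1319,  0.014 ]), array([ 0.544 , -0.2139,  0.014 ]), array([ 0.3893, -0.0676,  0.014 ]), array([0.4715, 0.0202, 0.014 ])]
fork side [array([0.5312, 0.1015, 0.029 ]), array([0.5537, 0.0938, 0.029 ]), array([0.5964, 0.0855, 0.029 ]), array([0.6191, 0.0778, 0.029 ]), array([ 0.5909, -0.0138,  0.029 ]), array([0.5059, 0.0174, 0.029 ])]
fork scene [array([0.6101, 0.0881, 0.029 ]), array([0.5878, 0.0918, 0.029 ]), array([0.5499, 0.0991, 0.029 ]), array([0.53  , 0.1114, 0.029 ]), array([0.498 , 0.0246, 0.029 ]), array([ 0.5888, -0.0025,  0.029 ])]
slotend [0.5551 0.0208 0.029 ] [0.5596 0.0336 0.029 ]
jar [0.7308 0.0223 0.05  ] [0.713  0.0393 0.05  ]
vice [0.3845 0.1044 0.099 ] [0.3771 0.1616 0.099 ]
tweez [ 0.5753 -0.2243  0.    ] [ 0.6157 -0.2755  0.    ]
board [ 0.6668 -0.1009  0.    ]
```

```bash
python3 - <<'E'
from h import *
import pickle
f=grab('wrist','w0.png'); pickle.dump(f,open('w0.pkl','wb')); print(f['eye'],R(f).round(3).tolist(),f['mtx'][0][0])
for p in((.4825,.272,.08),(.522,.1955,.08),(.433,.0255,.08),(.511,-.1035,.014),(.57,.095,.029),(.546,.006,.029)): print(w2px(f,p))
E
```

```text
[0.62404331 0.0796818  0.37287476] [[1.0, 0.001, -0.001], [0.001, -0.951, -0.31], [-0.002, 0.31, -0.951]] 339.80551597890843
[ 107.6 -180.3]
[184.2 -36.9]
[107.1 199.2]
[230.2 298.2]
[269.9 116.8]
[251.  209.1]
```

View pics/w0.png

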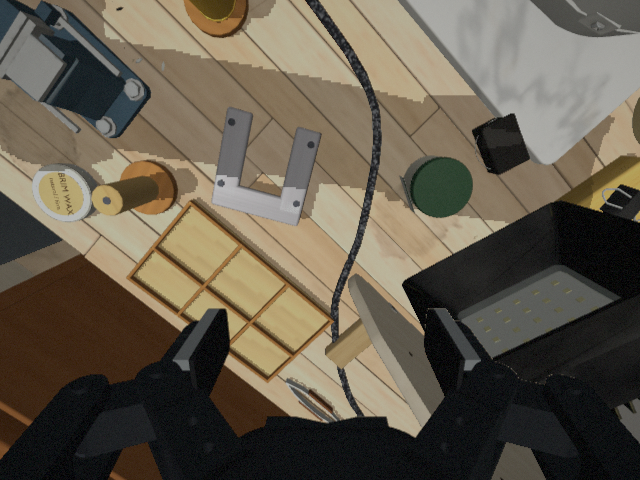

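The wrist view gives the rack corners (194,201), (332,321), (268,380) and (129,276), the fork tips (229,107) and (321,133) with back (297,226), the jar at (440,187), and the board foot at (350,340).

```bash
python3 - <<'E'
from h import *
import pickle
from scipy.optimize import least_squares
W=pickle.load(open('w0.pkl','rb'));S=pickle.load(open('scene0.pkl','rb'));D=pickle.load(open('side0.pkl','rb'))
def fit(M,obs,x0):
    # obs: (frame,[pix],[idx])
    def pts(x):
        c,s=np.cos(x[2]),np.sin(x[2]); return np.c_[M[:,:2]@np.array([[c,s],[-s,c]])+x[:2],M[:,2]]
    def r(x):
        P=pts(x); return np.concatenate([w*(w2px_(f,P[i])-np.array(p)) for f,w,d in obs for i,p in d])
    o=least_squares(r,x0,loss='soft_l1'); print(o.x.round(4),r(o.x).round(1)); return o.x
def w2px_(f,p):
    c=R(f).T@(np.array(p)-f['eye']); q=f['mtx']@c; return q[:2]/q[2]
cs=lambda u,v:((u+.5)/3+224.5,(v+.5)/3+199.5); cd=lambda u,v:((u+.5)/3+179.5,(v+.5)/3+144.5)
hx,hy=.062,.107
M=np.array([[hx,hy,.014],[hx,-hy,.014],[-hx,-hy,.014],[-hx,hy,.014]]) #A,B,C,D
rk=fit(M,[(W,1,list(enumerate([(194,201),(332,321),(268,380),(129,276)]))),
 (D,1,list(enumerate([cd(284,318),cd(568,405),cd(502,535),cd(200,432)]))),
 (S,1,list(enumerate([cs(372,237),cs(272,88),cs(422,70),cs(552,206)])))],[.511,-.1035,.8])
F=np.array([[-.0485,-.046,.029],[-.0485,.046,.029],[.0485,.046,.029],[.0485,-.046,.029]])
# own -x = +y(ish): own y=+x world ; idx0 = low-x tip
fk=fit(F,[(W,1,[(0,(229,107)),(1,(321,133)),(2,(297,226))]),
 (D,1,[(0,cd(318,203)),(1,cd(440,198)),(2,cd(447,284))]),
 (S,1,[(0,cs(209,262)),(1,cs(117,209)),(3,cs(330,208))])],[.558,.05,-1.85])
print('seat',fk[:2]+.005*np.array([np.cos(fk[2]),np.sin(fk[2])]))
c,s=np.cos(rk[2]),np.sin(rk[2])
for n,x in(('collar',-.035+.0),('former',+.025)):
  for k in(-1,0,1): print(n,k,(rk[:2]+np.array([[c,-s],[s,c]])@[x,.07*k]).round(4))
print('fc top',px2w(W,110,200,.08),'foot',px2w(W,148,187,.012),'jar',px2w(W,440,187,.05))
print('board foot',px2w(W,328,353,.02),px2w(W,360,322,.02))
E
```

```text
[ 0.5137 -0.1052  0.8111] [-3.5 -1.9  3.   0.2 -0.3  2.9 -3.3  0.8  0.1 -2.4  1.1 -0.8 -0.1  0.7
 -1.6 -0.9 -1.7 -2.4 -1.7 -0.6  0.3 -1.7 -0.2 -2.2]
[ 0.5617  0.0466 -1.8517] [-1.3 -2.6  1.   0.1 -0.4  0.8 -0.3 -0.8  0.1 -0.4  0.9 -0.1  1.5 -1.3
 -1.4 -2.8  0.4 -3.3]
seat [0.5603116  0.04174604]
collar -1 [ 0.5403 -0.1787]
collar 0 [ 0.4896 -0.1305]
collar 1 [ 0.4388 -0.0823]
former -1 [ 0.5817 -0.1352]
former 0 [ 0.5309 -0.087 ]
former 1 [ 0.4801 -0.0388]
fc top [0.4354 0.0248 0.08  ] foot [0.4346 0.026  0.012 ] jar [0.7311 0.0319 0.05  ]
board foot [ 0.6257 -0.1743  0.02  ] [ 0.6633 -0.1313  0.02  ]
```

Yaw is fine as it stands, since a row is (world dy, dx, −dz) and the closing axis is world x. I'm going above collar_b at (0.522, 0.196).

Call:
{"op": "servo_tool", "data": {
  "moves": [
    [[24,-20,0,0,0,0,85],[24,-20,0,0,0,0,85],[24,-20,0,0,0,0,85],[24,-20,0,0,0,0,85],[0,-20,0,0,0,0,85],[0,0,0,0,0,0,85]]
  ]
}}

```text
time: 0.9
tool_pos: [0.5241, 0.0964, 0.245]
tool_rot: [-0.0, 0.707, 0.707, -0.0]
contact_force: [0.0, 0.7, -0.6]
gripper_width: 1.0
grasp_force: 0.0
```

```bash
python3 - <<'E'
from h import *
import pickle
f=grab('wrist','w1.png'); pickle.dump(f,open('w1.pkl','wb')); print(manip.state()['tool_pos'])
for p in((.4825,.272,.08),(.522,.1955,.08),(.433,.0255,.08)): print(w2px(f,p))
E
```

```text
[0.52486204 0.0960717  0.24520136]
[270.7  -4. ]
[324.5 108.2]
[231.8 298.7]
```

View pics/w1.png

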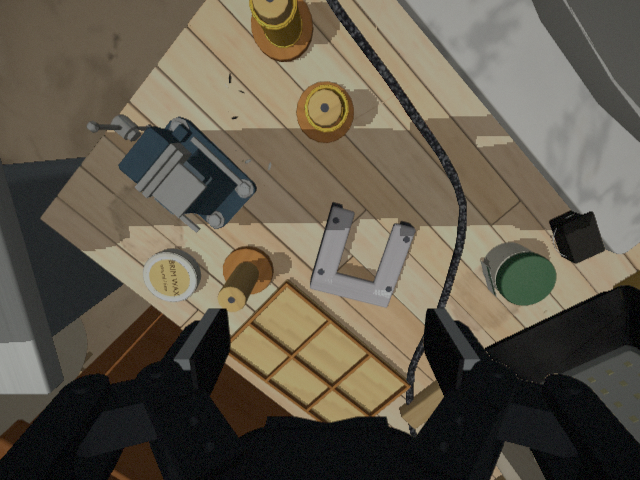

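Former_b's top is at (324,107), 1 px from the prediction. Descending on collar_b.

Call:
{"op": "servo_tool", "data": {
  "moves": [
    [[33,-1,0,0,0,0,85],[33,-2,0,0,0,0,85],[33.5,0,0,0,0,0,85],[0,0,40,0,0,0,85],[0,0,40,0,0,0,85],[0,0,40,0,0,0,85],[0,0,40,0,0,0,85],[0,0,30,0,0,0,85],[0,0,0,0,0,0,40],[0,0,0,0,0,0,25],[0,0,0,0,0,0,20],[0,0,0,0,0,0,20]]
  ]
}}

```text
time: 2.45
tool_pos: [0.5239, 0.1958, 0.0577]
tool_rot: [0.001, 0.707, 0.707, 0.002]
contact_force: [1.4, -0.4, 4.0]
gripper_width: 0.395
grasp_force: 59.8
```

```bash
python3 - <<'E'
from h import *
import pickle
from scipy.optimize import least_squares
W=pickle.load(open('w1.pkl','rb'))
def fit(M,p,x0):
    def r(x):
        c,s=np.cos(x[2]),np.sin(x[2]); P=np.c_[M[:,:2]@np.array([[c,s],[-s,c]])+x[:2],M[:,2]]
        C=(P-W['eye'])@R(W)@W['mtx'].T; return (C[:,:2]/C[:,2:]-p).ravel()
    o=least_squares(r,x0); print(o.x.round(4),o.fun.round(1)); return o.x
F=np.array([[-.0485,-.046,.029],[-.0485,.046,.029],[.0485,.046,.029],[.0485,-.046,.029]])
fit(F,np.array([(334,204),(413,225),(389,306),(311,290)]),[.56,.046,-1.85])
M=np.array([[.062,.107,.014],[.062,-.107,.014]])
print([px2w(W,*q,.014) for q in((288,281),(411,385))])
print(manip.state()['tool_pos'],manip.state()['gripper_width'],manip.state()['grasp_force'])
E
```

```text
[ 0.5618  0.0484 -1.8071] [-2.9  1.1  3.3  0.5  0.4 -0.  -0.8 -1.4]
[array([0.4795, 0.0144, 0.014 ]), array([ 0.6329, -0.1313,  0.014 ])]
[0.52390818 0.19583643 0.05769445] 0.3946580601322309 59.77045811712742
```

Gripped at 60 N. Carrying it low to the fork mouth and setting it down just above the bench.

Call:
{"op": "servo_tool", "data": {
  "moves": [
    [[0,0,-8,0,0,0,20],[0,0,-7,0,0,0,20],[-15,16,0,0,0,0,20],[-20,22,0,0,0,0,20],[-22,24,0,0,0,0,20],[0,0,7,0,0,0,20],[0,0,6,0,0,0,20],[0,0,0,0,0,0,20],[0,0,0,0,0,0,20]]
  ]
}}

```text
time: 3.58
tool_pos: [0.5841, 0.1383, 0.0579]
tool_rot: [0.001, 0.707, 0.707, -0.0]
contact_force: [-1.4, -3.1, 3.0]
gripper_width: 0.389
grasp_force: 60.6
```

```bash
python3 - <<'E'
from h import *
s=manip.state();print(s['tool_pos'],s['contact_force'])
a=grab('side')['image'][165:275,210:380]; b=grab('wrist','w2.png')['image']
cv2.imwrite('pics/c2.png',np.hstack([cv2.resize(a,None,fx=2.6,fy=2.6,interpolation=cv2.INTER_CUBIC)[:286],cv2.resize(b,(381,286))])[:, :800])
E
```

```text
[0.5841374  0.13829239 0.0578753 ] [-1.42027417 -3.0966901   3.00584958]
```

View pics/c2.png

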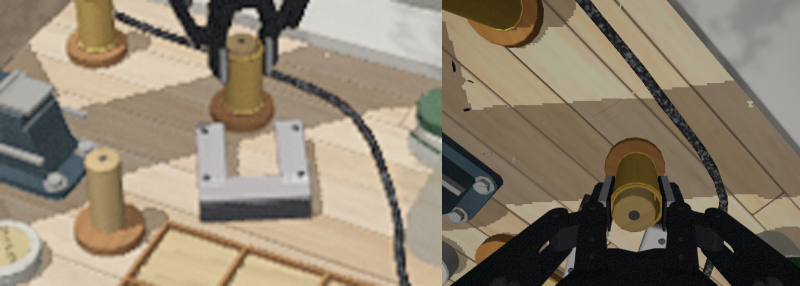

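The collar and former stand just outside the fork mouth, lined up with the slot. Sliding in.

Call:
{"op": "servo_tool", "data": {
  "moves": [
    [[-12,-2.2,0,0,0,0,20],[-12,-2.8,0,0,0,0,20],[-12,-3.1,0,0,0,0,20],[-12,-3.1,0,0,0,0,20],[-12,-3.1,0,0,0,0,20],[-12,-3.1,0,0,0,0,20],[-12,-3.1,0,0,0,0,20],[-11,-3,0,0,0,0,20],[0,0,0,0,0,0,20]]
  ]
}}

```text
time: 4.8
tool_pos: [0.5603, 0.0419, 0.0577]
tool_rot: [0.0, 0.707, 0.707, -0.001]
contact_force: [-0.3, 0.3, 6.5]
gripper_width: 0.386
grasp_force: 60.9
```

```bash
python3 - <<'E'
from h import *
s=manip.state();print(s['tool_pos'],s['contact_force'])
a=grab('side')['image'][165:275,210:380]
cv2.imwrite('pics/c3.png',cv2.resize(a,None,fx=3,fy=3,interpolation=cv2.INTER_CUBIC))
E
```

```text
[0.5603265  0.04190549 0.05770085] [-0.28936077  0.31828757  6.49096127]
```

View pics/c3.png

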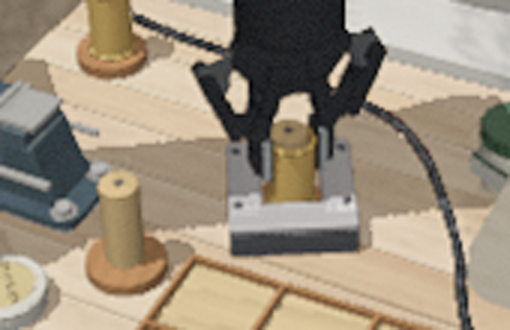

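Former_b is home in the fork. Drawing its collar straight up.

Call:
{"op": "servo_tool", "data": {
  "moves": [
    [[0,0,-9,0,0,0,20],[0,0,-9,0,0,0,20],[0,0,-9,0,0,0,20],[0,0,-9,0,0,0,20],[0,0,-9,0,0,0,20],[0,0,-9,0,0,0,20],[0,0,-9,0,0,0,20],[0,0,-9,0,0,0,20],[0,0,-9,0,0,0,20],[0,0,-9,0,0,0,20],[0,0,0,0,0,0,20]]
  ]
}}

```text
time: 6.22
tool_pos: [0.5613, 0.0435, 0.1486]
tool_rot: [0.001, 0.707, 0.707, 0.001]
contact_force: [-0.0, -0.5, -1.1]
gripper_width: 0.389
grasp_force: 61.2
```

```bash
python3 - <<'E'
from h import *
s=manip.state();print(s['tool_pos'],s['contact_force'])
a=grab('side')['image'][130:275,200:390]; b=grab('scene')['image'][185:330,225:415]
cv2.imwrite('pics/c4.png',np.hstack([cv2.resize(x,None,fx=2.1,fy=2.1,interpolation=cv2.INTER_CUBIC) for x in(a,b)]))
E
```

```text
[0.56126301 0.04347086 0.14863962] [-0.02008658 -0.50876466 -1.14346214]
```

View pics/c4.png

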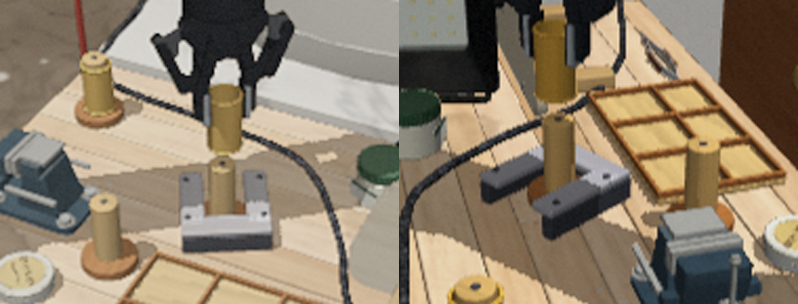

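Collar_b came off cleanly, and former_b is bare in the fork. Before going to the rack I'll check how close the brown cabinet's top is to it.

```bash
python3 - <<'E'
from h import *
import pickle
S=pickle.load(open('scene0.pkl','rb'));D=pickle.load(open('side0.pkl','rb'));W=pickle.load(open('w0.pkl','rb'))
for z in(.05,.1,.15,.2,.25):
    for n,p in(('near',(500,235)),('far',(380,140))):
        q=px2w(S,*p,z); print(z,n,q,'side',w2px(D,q),'w0',w2px(W,q), 'n.p',round(float(q[0]*.689+q[1]*.725),3))
a=cv2.imread('pics/side0.png')[225:385,40:340];b=cv2.imread('pics/w0.png')[150:480,0:400]
cv2.imwrite('pics/c5.png',np.hstack([cv2.resize(a,(470,251)),cv2.resize(b,(304,251))]))
E
```

```text
0.05 near [ 0.2593 -0.2191  0.05  ] side [183.5 352.9] w0 [ 16.8 400.5] n.p 0.02
0.05 far [ 0.7441 -0.7699  0.05  ] side [680.7 613.2] w0 [397.8 666.3] n.p -0.045
0.1 near [ 0.2474 -0.1098  0.1   ] side [162.1 287.6] w0 [-75.  346.1] n.p 0.091
0.1 far [ 0.6732 -0.5937  0.1   ] side [545.7 470.3] w0 [362.  647.9] n.p 0.033
0.15 near [ 0.2354 -0.0006  0.15  ] side [142.4 227.9] w0 [-229.8  254.4] n.p 0.162
0.15 far [ 0.6024 -0.4175  0.15  ] side [436.4 354.6] w0 [306.3 619.2] n.p 0.112
0.2 near [0.2235 0.1087 0.2   ] side [124.4 172.9] w0 [-546.4   66.6] n.p 0.233
0.2 far [ 0.5316 -0.2413  0.2   ] side [346.2 259.1] w0 [207.4 568.3] n.p 0.191
0.25 near [0.2116 0.218  0.25  ] side [107.8 122.3] w0 [-1556.1  -532.1] n.p 0.304
0.25 far [ 0.4607 -0.0651  0.25  ] side [270.3 178.8] w0 [-16.2 453.2] n.p 0.27
```

View pics/c5.png

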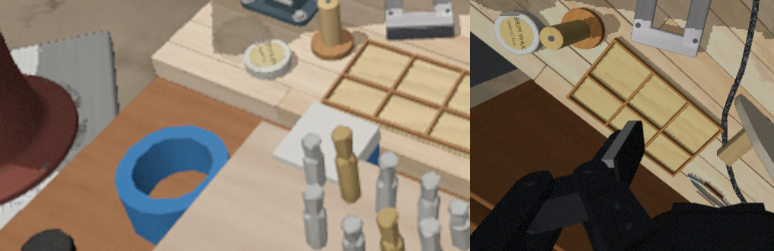

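The cabinet face is about 0.14 m from the collar bays. I'll check the white box on it the same way.

```bash
python3 - <<'E'
from h import *
import pickle
S=pickle.load(open('scene0.pkl','rb'));D=pickle.load(open('side0.pkl','rb'))
# box top far corner: side crop (320,103) ; scene box top left corner (447,150), back corner (462,133)
for z in(.08,.11,.14,.17,.2):
    q=px2w(D,40+320*.638,225+103*.637,z); r=px2w(D,40+380*.638,225+137*.637,z); print(z,q,w2px(S,q),r,w2px(S,r),round(float(q[0]*.689+q[1]*.725),3))
E
```

```text
0.08 [ 0.3818 -0.144   0.08  ] [429.  222.6] [ 0.4317 -0.2136  0.08  ] [416.  205.6] 0.159
0.11 [ 0.3779 -0.1717  0.11  ] [437.  203.8] [ 0.4255 -0.2383  0.11  ] [424.1 188.9] 0.136
0.14 [ 0.3739 -0.1993  0.14  ] [444.8 185.2] [ 0.4194 -0.2629  0.14  ] [432.  172.4] 0.113
0.17 [ 0.3699 -0.2269  0.17  ] [452.6 166.9] [ 0.4133 -0.2875  0.17  ] [439.8 155.9] 0.09
0.2 [ 0.3659 -0.2545  0.2   ] [460.3 148.8] [ 0.4072 -0.3121  0.2   ] [447.6 139.5] 0.068
```

The box is about 0.17 m clear. Carrying collar_b to narrow bay 0 at (0.4896, −0.1305).

Call:
{"op": "servo_tool", "data": {
  "moves": [
    [[-29,-12,0,0,0,0,20],[-29,-12,0,0,0,0,20],[-29,-12,0,0,0,0,20],[-29,-12,0,0,0,0,20],[-29,-12,0,0,0,0,20],[-29,-11.5,0,0,0,0,20],[0,0,0,0,0,0,20],[0,0,25,0,0,0,20],[0,0,25,0,0,0,20],[0,0,25,0,0,0,20],[0,0,0,0,0,0,20]]
  ]
}}

```text
time: 7.7
tool_pos: [0.4871, -0.1289, 0.0697]
tool_rot: [-0.003, 0.707, 0.707, -0.001]
contact_force: [-1.0, 0.7, -1.2]
gripper_width: 0.391
grasp_force: 61.2
```

```bash
python3 - <<'E'
from h import *
s=manip.state();print(s['tool_pos'],s['contact_force'])
a=grab('side')['image'][200:340,220:400]; b=grab('scene')['image'][190:330,300:480]
cv2.imwrite('pics/c6.png',np.hstack([cv2.resize(x,None,fx=2.2,fy=2.2,interpolation=cv2.INTER_CUBIC) for x in(a,b)]))
E
```

```text
[ 0.48714202 -0.12891826  0.06965726] [-1.02247197  0.73746298 -1.1809796 ]
```

View pics/c6.png

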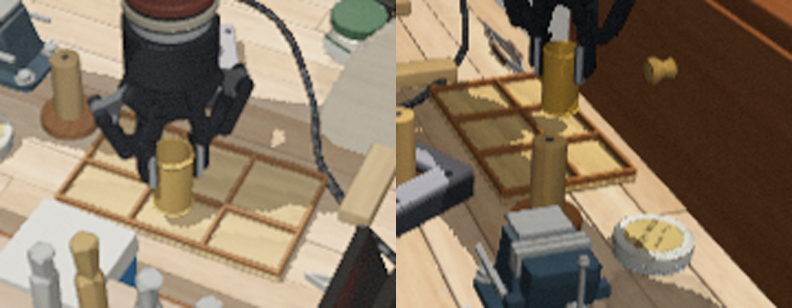

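The collar hangs over the middle narrow bay. Lowering, opening to 55 mm, and rising.

Call:
{"op": "servo_tool", "data": {
  "moves": [
    [[-1.5,2,8,0,0,0,20],[0,0,6,0,0,0,20],[0,0,3.5,0,0,0,20],[0,0,0,0,0,0,20],[0,0,0,0,0,0,55],[0,0,0,0,0,0,55],[0,0,0,0,0,0,55],[0,0,-30,0,0,0,55],[0,0,-40,0,0,0,55],[0,0,-40,0,0,0,85],[0,0,0,0,0,0,85]]
  ]
}}

```text
time: 9.18
tool_pos: [0.4935, -0.133, 0.1695]
tool_rot: [0.004, 0.707, 0.707, 0.002]
contact_force: [0.8, 0.7, -0.4]
gripper_width: 0.994
grasp_force: 0.0
```

```bash
python3 - <<'E'
from h import *
import pickle
s=manip.state();print(s['tool_pos'],s['contact_force'])
# change check vs start: scene/side patches round c (bare) and a
for n in('scene','side'):
    f0=pickle.load(open(n+'0.pkl','rb'));f=grab(n,n+'1.png')
    for nm,p in(('a',(.4825,.272,.05)),('c',(.433,.0255,.05))):
        u,v=w2px(f,p).astype(int); d=np.abs(f['image'][v-18:v+18,u-15:u+15].astype(int)-f0['image'][v-18:v+18,u-15:u+15]).mean(); print(n,nm,d.round(1))
E
```

```text
[ 0.49346768 -0.13304911  0.16945562] [ 0.80348326  0.69236838 -0.44843763]
scene a 6.7
scene c 19.9
side a 8.7
side c 25.6
```

Call:
{"op": "servo_tool", "data": {
  "moves": [
    [[0,0,-40,0,0,0,85],[29,11,0,0,0,0,85],[29,11,0,0,0,0,85],[29,11,0,0,0,0,85],[29,11,0,0,0,0,85],[0,0,0,0,0,0,85],[0,0,0,0,0,0,85]]
  ]
}}

```text
time: 10.15
tool_pos: [0.5341, -0.0163, 0.2033]
tool_rot: [-0.001, 0.707, 0.707, -0.001]
contact_force: [0.2, -0.3, -0.7]
gripper_width: 0.994
grasp_force: 0.0
```

```bash
python3 - <<'E'
from h import *
import pickle
f=grab('wrist','w3.png'); pickle.dump(f,open('w3.pkl','wb')); print(manip.state()['tool_pos'])
for p in((.4825,.272,.08),(.56,.042,.08),(.433,.0255,.08)): print(w2px(f,p))
a=f['image']; b=grab('scene','scene2.png')['image'][190:330,300:480]
b2=grab('side')['image'][200:340,220:400]
r=np.vstack([cv2.resize(x,None,fx=1.5,fy=1.5,interpolation=cv2.INTER_CUBIC) for x in(b,b2)])
cv2.imwrite('pics/c7.png',np.hstack([cv2.resize(a,(520,420)),r]))
E
```

```text
[ 0.5342823  -0.01658235  0.20363431]
[ 228. -293.]
[363.3 164.8]
[190.9 187.5]
```

View pics/c7.png

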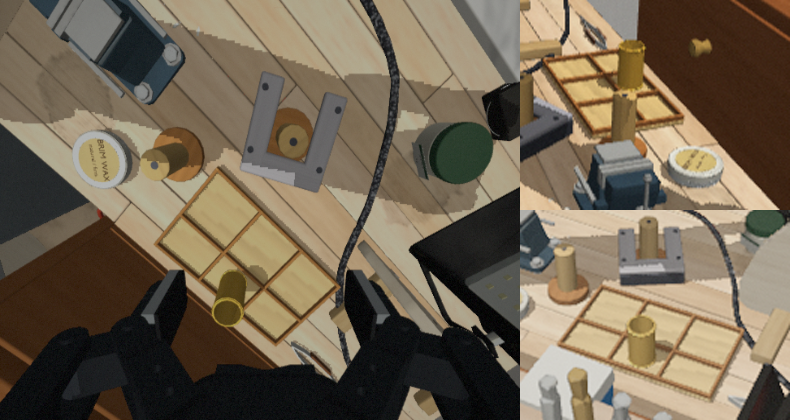

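Collar_b stands in the middle narrow bay, former_c is at the predicted place and former_b is in the fork. Now gripping former_b's core.

Call:
{"op": "servo_tool", "data": {
  "moves": [
    [[30,11,0,0,0,0,85],[30,12,0,0,0,0,85],[0,0,40,0,0,0,85],[0,0,40,0,0,0,85],[0,0,40,0,0,0,85],[0,0,28,0,0,0,60],[0,0,0,0,0,0,30],[0,0,0,0,0,0,15],[0,0,0,0,0,0,15],[0,0,0,0,0,0,15]]
  ]
}}

```text
time: 11.55
tool_pos: [0.5591, 0.0438, 0.0585]
tool_rot: [0.001, 0.707, 0.707, 0.001]
contact_force: [-0.7, -0.7, 3.2]
gripper_width: 0.308
grasp_force: 59.3
```

```bash
python3 - <<'E'
from h import *
import pickle
from scipy.optimize import least_squares
W=pickle.load(open('w3.pkl','rb'))
k=np.array([640/520,480/420]); p=np.array([(219,169),(337,290),(275,342),(156,242)])*k
hx,hy=.062,.107
M=np.array([[hx,hy,.014],[hx,-hy,.014],[-hx,-hy,.014],[-hx,hy,.014]])
def r(x):
    c,s=np.cos(x[2]),np.sin(x[2]); P=np.c_[M[:,:2]@np.array([[c,s],[-s,c]])+x[:2],M[:,2]]
    C=(P-W['eye'])@R(W)@W['mtx'].T; return (C[:,:2]/C[:,2:]-p).ravel()
o=least_squares(r,[.5137,-.1052,.811]); print(o.x,o.fun.round(1))
print('collar b top',px2w(W,*(np.array((229,310))*k),.068), 'c',px2w(W,*(np.array((155,161))*k),.08),'b',px2w(W,*(np.array((292,142))*k),.08))
s=manip.state();print(s['tool_pos'],s['contact_force'],s['gripper_width'])
E
```

```text
[ 0.5129671  -0.10606595  0.79442594] [ 0.1 -3.   4.4 -1.1 -1.2  6.2 -3.3  0.5]
collar b top [ 0.4927 -0.1282  0.068 ] c [0.4332 0.028  0.08  ] b [0.5571 0.0438 0.08  ]
[0.55907075 0.04376265 0.05851038] [-0.71760221 -0.65991988  3.1873021 ] 0.30824750436175974
```

Call:
{"op": "servo_tool", "data": {
  "moves": [
    [[0,0,-3,0,0,0,15],[12,3.1,0,0,0,0,15],[12,3.1,0,0,0,0,15],[12,3.1,0,0,0,0,15],[12,3.1,0,0,0,0,15],[12,3.1,0,0,0,0,15],[12,3.1,0,0,0,0,15],[12,3.1,0,0,0,0,15],[14,3.6,0,0,0,0,15],[0,0,0,0,0,0,15],[0,0,-30,0,0,0,15],[0,0,-30,0,0,0,15]]
  ]
}}

```text
time: 13.05
tool_pos: [0.5827, 0.1417, 0.1198]
tool_rot: [-0.0, 0.707, 0.707, -0.001]
contact_force: [1.0, -0.3, -1.6]
gripper_width: 0.305
grasp_force: 59.2
```

Call:
{"op": "servo_tool", "data": {
  "moves": [
    [[0,0,-40,0,0,0,15],[-40,0,0,0,0,0,15],[-40,0,0,0,0,0,15],[-40,0,0,0,0,0,15],[-40,0,0,0,0,0,15],[-40,0,0,0,0,0,15],[-40,-2,0,0,0,0,15],[-38,0,0,0,0,0,15],[0,0,0,0,0,0,15],[0,0,35,0,0,0,15],[0,0,35,0,0,0,15],[0,0,0,0,0,0,15]]
  ]
}}

```text
time: 14.55
tool_pos: [0.5784, -0.1344, 0.0861]
tool_rot: [-0.004, 0.707, 0.707, -0.002]
contact_force: [0.5, 0.4, -2.0]
gripper_width: 0.307
grasp_force: 59.3
```

```bash
python3 - <<'E'
from h import *
s=manip.state();print(s['tool_pos'],s['contact_force'])
b=grab('scene')['image'][170:310,260:440]
b2=grab('side')['image'][200:340,220:400]
cv2.imwrite('pics/c8.png',np.hstack([cv2.resize(x,None,fx=2.2,fy=2.2,interpolation=cv2.INTER_CUBIC) for x in(b,b2)]))
E
```

```text
[ 0.57842698 -0.13439272  0.08607983] [ 0.49936569  0.44280473 -1.95222142]
```

View pics/c8.png

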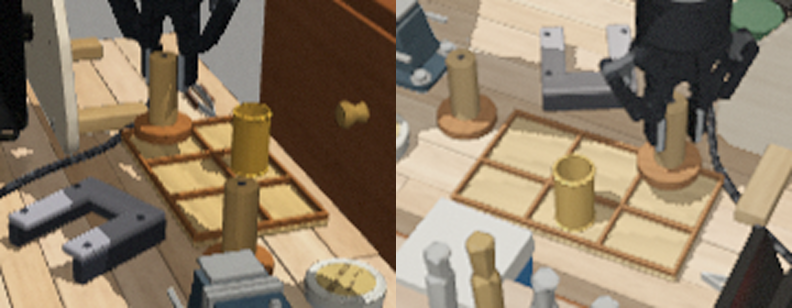

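Former_b hangs over the far square bay, clear of the board. Nudging and lowering.

Call:
{"op": "servo_tool", "data": {
  "moves": [
    [[-1.5,2.5,6,0,0,0,15],[0,0,6,0,0,0,15],[0,0,5,0,0,0,15],[0,0,3.5,0,0,0,15],[0,0,0,0,0,0,15],[0,0,0,0,0,0,15]]
  ]
}}

```text
time: 15.4
tool_pos: [0.5842, -0.1382, 0.0717]
tool_rot: [0.0, 0.707, 0.707, -0.0]
contact_force: [-5.3, -0.6, 9.9]
gripper_width: 0.307
grasp_force: 60.7
```

It's resting on a strip, about 4 mm too far along the row. Raising, shifting and lowering again.

Call:
{"op": "servo_tool", "data": {
  "moves": [
    [[0,0,-8,0,0,0,15],[2,-3.4,0,0,0,0,15],[0,0,0,0,0,0,15],[0,0,3,0,0,0,15],[0,0,3,0,0,0,15],[0,0,2,0,0,0,15],[0,0,0,0,0,0,15]]
  ]
}}

```text
time: 16.27
tool_pos: [0.5808, -0.1361, 0.0718]
tool_rot: [0.0, 0.707, 0.707, -0.0]
contact_force: [-5.7, 0.2, 13.1]
gripper_width: 0.305
grasp_force: 60.7
```

```bash
python3 - <<'E'
from h import *
import pickle
s=manip.state();print(s['tool_pos'],s['contact_force'],s['ft_torque'],Rotation.from_quat(np.roll(s['tool_rot'],-1)).as_matrix().round(3))
F=s['contact_force'];T=s['ft_torque'];z=-.058
print('contact rel tcp', (T[0]+z*F[1])/F[2], (z*F[0]-T[1])/F[2])
f=grab('wrist','w4.png'); pickle.dump(f,open('w4.pkl','wb'))
print(w2px(f,(.5808,-.1361,.08)),w2px(f,(.5808,-.1361,.025)),w2px(f,(.5808,-.107,.025)))
cv2.imwrite('pics/c9.png',cv2.resize(f['image'][150:480,120:520],(800,600),interpolation=cv2.INTER_CUBIC)); 
E
```

```text
[ 0.58082929 -0.13611651  0.07178292] [-5.74122881  0.22246634 13.06508414] [0.34180244 1.29839256 0.11422364] [[-0.     1.    -0.001]
 [ 1.     0.    -0.001]
 [-0.001 -0.001 -1.   ]]
contact rel tcp 0.025173920973958923 -0.07389170116103795
[327.7 338.2] [327.3 282.3] [327.4 232.7]
```

View pics/c9.png

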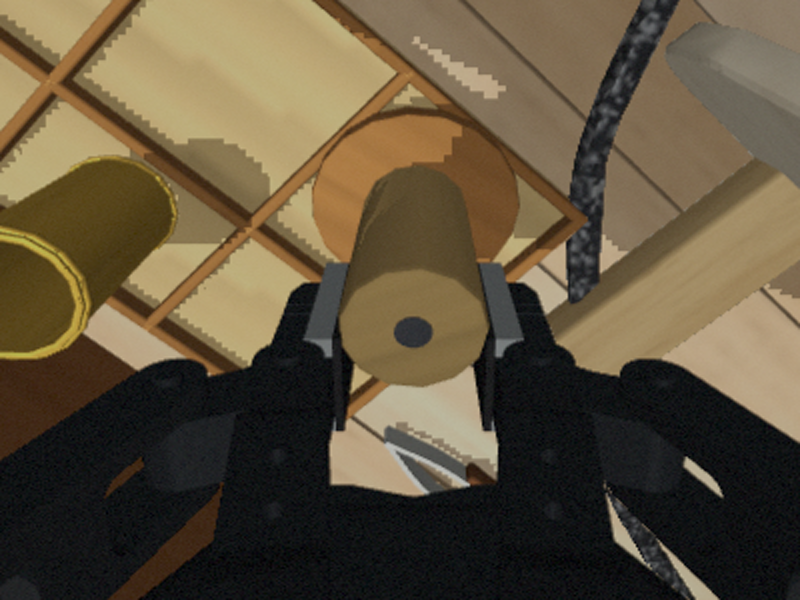

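The foot overlaps the divider at the upper left near (330,150) and the outer strip near (460,110). There is a gap to the right-hand corner, so it needs to move toward the lower right.

```bash
python3 - <<'E'
from h import *
import pickle
f=pickle.load(open('w4.pkl','rb'))
q=lambda u,v,z:px2w(f,120+(u+.5)/2-.5,150+(v+.5)*.55-.5,z)
B=q(587,216,.014);T=q(405,74,.014);X=q(250,225,.014)
foot=[q(313,185,.025),q(519,185,.025),q(416,108,.025)]
print('B',B,'T',T,'X',X,'|BT|',np.linalg.norm(B-T),'|TX|',np.linalg.norm(T-X)); print('foot',foot,'top',q(414,331,.0935))
ex=(T-X)/np.linalg.norm(T-X); ey=(T-B)/np.linalg.norm(T-B)
print(ex,ey,'centre by T,X', (T+X)/2-.035*ey,'by B', B-.035*ex+.037*ey)
E
```

```text
B [ 0.6316 -0.1322  0.014 ] T [ 0.5779 -0.0861  0.014 ] X [ 0.5318 -0.1355  0.014 ] |BT| 0.07077358264211307 |TX| 0.06756900176856244
foot [array([ 0.5528, -0.1178,  0.025 ]), array([ 0.6091, -0.1177,  0.025 ]), array([ 0.5809, -0.0942,  0.025 ])] top [ 0.5804 -0.1245  0.0935]
[0.68226552 0.73110448 0.        ] [-0.75875769  0.65137299  0.        ] centre by T,X [ 0.58140652 -0.13359805  0.014     ] by B [ 0.57964667 -0.13368786  0.014     ]
```

The former sits about 10 mm toward +y in the grip and needs dy of −10 mm. Raising and correcting.

Call:
{"op": "servo_tool", "data": {
  "moves": [
    [[0,0,-8,0,0,0,15],[-5,0,0,0,0,0,15],[-5,0,0,0,0,0,15],[0,0,0,0,0,0,15],[0,0,3,0,0,0,15],[0,0,3,0,0,0,15],[0,0,2,0,0,0,15],[0,0,0,0,0,0,15]]
  ]
}}

```text
time: 17.32
tool_pos: [0.5802, -0.1453, 0.0689]
tool_rot: [-0.0, 0.707, 0.707, -0.0]
contact_force: [-0.2, -0.2, -1.6]
gripper_width: 0.304
grasp_force: 59.3
```

```bash
python3 - <<'E'
from h import *
import pickle
s=manip.state();print(s['tool_pos'],s['contact_force'])
f=grab('wrist','w5.png'); pickle.dump(f,open('w5.pkl','wb'))
h=cv2.cvtColor(f['image'],cv2.COLOR_BGR2HSV)
f4=pickle.load(open('w4.pkl','rb'));h4=cv2.cvtColor(f4['image'],cv2.COLOR_BGR2HSV)
# sample colours: foot, strip, floor in w4
for n,(u,v) in dict(foot=(360,135),foot2=(480,230),strip=(550,185),floor=(200,60),core=(420,200),top=(380,330)).items():
    x,y=int(120+u/2),int(150+v*.55); print(n,h4[y,x])
# vertical profile through the foot front edge column x=328
for y in range(180,260,3): print(y,h[y,328],h4[y,328])
E
```

```text
[ 0.58016491 -0.14532399  0.06891792] [-0.21378854 -0.21904098 -1.64379583]
foot [ 16 154 166]
foot2 [ 15 158 118]
strip [ 15 143  75]
floor [ 21  95 182]
core [ 18 121  93]
top [ 19 125 131]
180 [ 15 168  94] [ 17  81 133]
183 [ 21  96 189] [ 16  78 130]
186 [ 21  94 189] [ 17  93 115]
189 [ 20  99 190] [ 13 158  79]
192 [ 21  95 188] [ 15 160 145]
195 [ 21  97 187] [ 15 157 148]
198 [ 20  92 185] [ 15 158 136]
201 [ 21  96 186] [ 20  93 189]
204 [ 21  95 188] [ 21 105 131]
207 [ 19 105 131] [ 20 106 130]
210 [ 17 139  86] [ 14 178  70]
213 [ 15 165  82] [ 15 162 118]
216 [ 15 151 160] [ 16 159 160]
219 [ 16 156 160] [ 16 155 160]
222 [ 16 159 160] [ 16 159 160]
225 [ 15 153 165] [ 16 158 163]
228 [ 16 156 167] [ 15 156 165]
231 [ 16 158 165] [ 16 156 165]
234 [ 15 151 171] [ 16 156 168]
237 [ 15 145 172] [ 16 157 166]
240 [ 16 155 161] [ 15 159 112]
243 [ 18 129  91] [ 20 125  90]
246 [ 20 126  89] [ 18 125  92]
249 [ 20 127  90] [ 20 138  87]
252 [ 17 127  92] [ 20 120  91]
255 [ 18 125  90] [ 19 123  93]
258 [ 19 130  88] [ 20 123  91]
```

No contact now. Lowering on.

Call:
{"op": "servo_tool", "data": {
  "moves": [
    [[0,0,2,0,0,0,15],[0,0,2,0,0,0,15],[0,0,1.5,0,0,0,15],[0,0,0,0,0,0,15]]
  ]
}}

```text
time: 17.88
tool_pos: [0.5805, -0.1456, 0.0643]
tool_rot: [0.0, 0.707, 0.707, -0.0]
contact_force: [-1.0, 0.6, 3.3]
gripper_width: 0.306
grasp_force: 59.7
```

Call:
{"op": "servo_tool", "data": {
  "moves": [
    [[0,0,0,0,0,0,45],[0,0,0,0,0,0,50],[0,0,0,0,0,0,50],[0,0,-30,0,0,0,50],[0,0,-40,0,0,0,60],[0,0,-40,0,0,0,85],[40,-37,0,0,0,0,85],[40,-37,0,0,0,0,85],[0,0,0,0,0,0,85]]
  ]
}}

```text
time: 19.0
tool_pos: [0.5039, -0.0632, 0.1727]
tool_rot: [-0.001, 0.706, 0.708, -0.0]
contact_force: [-0.7, -0.1, 0.5]
gripper_width: 0.994
grasp_force: 0.0
```

```bash
python3 - <<'E'
from h import *
import pickle
# refine former/collar pose in scene+side by template: compare synthetic silhouettes not needed; find core-hole (dark dot) near predicted top
def dot(f,p,r=9):
    u,v=w2px(f,p); u0,v0=int(u)-r,int(v)-r
    g=cv2.cvtColor(f['image'],cv2.COLOR_BGR2GRAY)[v0:v0+2*r+1,u0:u0+2*r+1].astype(float)
    g=cv2.GaussianBlur(cv2.resize(g,None,fx=4,fy=4,interpolation=cv2.INTER_CUBIC),(0,0),2)
    y,x=np.unravel_index((cv2.GaussianBlur(g,(0,0),12)-g).argmax(),g.shape); return px2w(f,u0+(x-1.5)/4,v0+(y-1.5)/4,p[2])
s=manip.state();print(s['tool_pos'])
for n in('scene','side','wrist'):
    f=grab(n,n+'4.png')
    for nm,p in(('b',(.581,-.135,.086)),('c',(.433,.027,.08)),('a',(.4825,.272,.08))):
        try: print(n,nm,dot(f,p),w2px(f,p))
        except Exception as e: print(n,nm,'x')
E
```

```text
[ 0.50388211 -0.06323206  0.17266353]
scene b [ 0.5977 -0.1472  0.086 ] [335.4 202.5]
scene c [0.4476 0.0172 0.08  ] [368.6 253.4]
scene a [0.4821 0.2718 0.08  ] [260.3 321.1]
side b [ 0.581  -0.1337  0.086 ] [347.1 259.3]
side c [0.4326 0.026  0.08  ] [249.2 225. ]
side a [0.5007 0.2881 0.08  ] [244.8 157. ]
wrist b [ 0.5785 -0.1349  0.086 ] [427.2 345.2]
wrist c [0.4293 0.0256 0.08  ] [207.1 111.7]
wrist a x
```

Former_b stands at (0.580, −0.134), in the middle of its bay. Next is bare former_c at (0.4325, 0.026).

Call:
{"op": "servo_tool", "data": {
  "moves": [
    [[30,-24,0,0,0,0,85],[30,-24,0,0,0,0,85],[29,-23.5,0,0,0,0,85],[0,0,0,0,0,0,85],[0,0,40,0,0,0,85],[0,0,40,0,0,0,85],[0,0,36,0,0,0,70],[0,0,0,0,0,0,40],[0,0,0,0,0,0,15],[0,0,0,0,0,0,15],[0,0,0,0,0,0,15]]
  ]
}}

```text
time: 20.52
tool_pos: [0.4364, 0.0232, 0.0595]
tool_rot: [0.002, 0.707, 0.707, 0.001]
contact_force: [1.3, -0.4, 1.6]
gripper_width: 0.308
grasp_force: 59.3
```

Call:
{"op": "servo_tool", "data": {
  "moves": [
    [[0,0,-20,0,0,0,15],[0,0,-40,0,0,0,15],[0,0,-40,0,0,0,15],[0,0,0,0,0,0,15]]
  ]
}}

```text
time: 21.02
tool_pos: [0.4376, 0.0233, 0.1624]
tool_rot: [0.004, 0.707, 0.707, 0.003]
contact_force: [-0.1, -0.6, -1.9]
gripper_width: 0.315
grasp_force: 59.5
```

```bash
cat >> h.py <<'E'
def dot(f,p,r=9):
    u,v=w2px(f,p); u0,v0=int(u)-r,int(v)-r
    g=cv2.cvtColor(f['image'],cv2.COLOR_BGR2GRAY)[v0:v0+2*r+1,u0:u0+2*r+1].astype(float)
    g=cv2.GaussianBlur(cv2.resize(g,None,fx=4,fy=4,interpolation=cv2.INTER_CUBIC),(0,0),2)
    y,x=np.unravel_index((cv2.GaussianBlur(g,(0,0),12)-g).argmax(),g.shape); return px2w(f,u0+(x-1.5)/4,v0+(y-1.5)/4,p[2])
def footedge(f,col=328):
    h=cv2.cvtColor(f['image'],cv2.COLOR_BGR2HSV); c=h[:,col]; 
    m=(c[:,1]>145)&(c[:,2]>95); return [int(i) for i in np.flatnonzero(np.diff(m.astype(int)))]
E
python3 - <<'E'
from h import *
import pickle
s=manip.state();print(s['tool_pos'],s['contact_force'],s['gripper_width'])
f=grab('wrist','w6.png'); t=s['tool_pos']
for dz in(.021,.0225): print(dot(f,(t[0],t[1]+.003,t[2]+dz),14)-t)
print(footedge(f),footedge(pickle.load(open('w5.pkl','rb'))),footedge(pickle.load(open('w4.pkl','rb'))))
E
```

```text
[0.43757261 0.02327557 0.16243045] [-0.05191912 -0.57591029 -1.94954649] 0.31524502490899065
[-0.00367261  0.00302443  0.02096955]
[-0.00357261  0.00412443  0.02246955]
[229, 257, 394, 400, 406, 408] [173, 179, 213, 236, 237, 241] [189, 198, 212, 240]
```

Call:
{"op": "servo_tool", "data": {
  "moves": [
    [[-23,18.5,0,0,0,0,15],[-23,18.5,0,0,0,0,15],[-23,18.5,0,0,0,0,15],[-23,19,0,0,0,0,15],[-22,19,0,0,0,0,15],[0,0,0,0,0,0,15],[0,0,30,0,0,0,15],[0,0,30,0,0,0,15],[0,0,21,0,0,0,15],[0,0,0,0,0,0,15],[0,0,0,0,0,0,15]]
  ]
}}

```text
time: 22.45
tool_pos: [0.5281, -0.0901, 0.0771]
tool_rot: [-0.0, 0.707, 0.707, -0.0]
contact_force: [0.2, -0.2, -1.4]
gripper_width: 0.309
grasp_force: 59.6
```

```bash
python3 - <<'E'
from h import *
s=manip.state();t=s['tool_pos'];print(t,s['contact_force'])
f=grab('wrist','w7.png'); print(dot(f,(t[0],t[1]+.003,t[2]+.0205),14)-t, footedge(f))
E
```

```text
[ 0.5281294  -0.09007526  0.0770586 ] [ 0.24764101 -0.18470996 -1.42403073]
[-0.0035294   0.00247526  0.0205414 ] [183, 189, 229, 257, 415, 420]
```

Call:
{"op": "servo_tool", "data": {
  "moves": [
    [[-1,3.5,0,0,0,0,15],[0,0,3,0,0,0,15],[0,0,3,0,0,0,15],[0,0,3,0,0,0,15],[0,0,2.5,0,0,0,15],[0,0,0,0,0,0,15]]
  ]
}}

```text
time: 23.25
tool_pos: [0.5319, -0.0916, 0.0657]
tool_rot: [-0.0, 0.707, 0.707, -0.0]
contact_force: [-1.7, 1.0, 3.0]
gripper_width: 0.31
grasp_force: 59.9
```

Former_c is on the bay floor. Releasing, rising and heading for collar_a.

Call:
{"op": "servo_tool", "data": {
  "moves": [
    [[0,0,0,0,0,0,45],[0,0,0,0,0,0,50],[0,0,0,0,0,0,50],[0,0,-30,0,0,0,50],[0,0,-40,0,0,0,60],[0,0,-40,0,0,0,85],[50,-6,0,0,0,0,85],[50,-6,0,0,0,0,85],[50,-6,0,0,0,0,85],[50,-6,0,0,0,0,85],[0,0,0,0,0,0,85]]
  ]
}}

```text
time: 24.62
tool_pos: [0.5072, 0.1111, 0.1753]
tool_rot: [-0.0, 0.705, 0.709, 0.0]
contact_force: [0.2, 0.2, 0.6]
gripper_width: 0.998
grasp_force: 0.0
```

```bash
python3 - <<'E'
from h import *
s=manip.state();print(s['tool_pos'])
for n in('scene','side','wrist'):
    f=grab(n,n+'5.png')
    for nm,p in(('b',(.580,-.135,.086)),('c',(.530,-.0875,.086)),('a',(.482,.272,.08))):
        for r in(6,9):
            try: print(n,nm,dot(f,p,r),end=' ')
            except Exception as e: print(n,nm,'x',end=' ')
        print()
E
```

```text
[0.50724671 0.11111652 0.17530715]
scene b [ 0.5934 -0.1727  0.086 ] scene b [ 0.5935 -0.1932  0.086 ] 
scene c [ 0.5449 -0.1025  0.086 ] scene c [ 0.5553 -0.0953  0.086 ] 
scene a [0.4821 0.2718 0.08  ] scene a [0.4821 0.2718 0.08  ] 
side b [ 0.581  -0.1337  0.086 ] side b [ 0.581  -0.1337  0.086 ] 
side c [ 0.5211 -0.0754  0.086 ] side c [ 0.548  -0.0898  0.086 ] 
side a [0.4843 0.2607 0.08  ] side a [0.4843 0.2607 0.08  ] 
wrist b x wrist b x 
wrist c [ 0.5243 -0.0882  0.086 ] wrist c [ 0.5255 -0.0961  0.086 ] 
wrist a [0.485  0.2706 0.08  ] wrist a [0.4763 0.2706 0.08  ]
```

Call:
{"op": "servo_tool", "data": {
  "moves": [
    [[40,-6,0,0,0,0,85],[40,-6,0,0,0,0,85],[40,-6,0,0,0,0,85],[40,-7,0,0,0,0,85],[0,0,0,0,0,0,85],[0,0,40,0,0,0,85],[0,0,40,0,0,0,85],[0,0,37,0,0,0,85],[0,0,0,0,0,0,40],[0,0,0,0,0,0,20],[0,0,0,0,0,0,20],[0,0,0,0,0,0,20]]
  ]
}}

```text
time: 26.28
tool_pos: [0.4845, 0.2688, 0.0609]
tool_rot: [0.001, 0.707, 0.707, 0.002]
contact_force: [-1.0, -1.5, 7.3]
gripper_width: 0.39
grasp_force: 59.5
```

```bash
python3 - <<'E'
from h import *
s=manip.state();t=s['tool_pos'];print(t,s['contact_force'],s['gripper_width'])
f=grab('wrist','w8.png')
for r in (8,14): print(dot(f,(t[0],t[1],.08),r)-t)
f=grab('side','s8.png'); print(dot(f,(.4825,.271,.08),5)); f=grab('scene','sc8.png')
for p in((.581,-.134,.086),(.530,-.0875,.086)): print(dot(f,p,7),w2px(f,p))
E
```

```text
[0.48454047 0.26881668 0.06093427] [-1.02143767 -1.45460376  7.32264962] 0.3895022646005892
[-0.00024047  0.00038332  0.01906573]
[-0.00024047  0.00038332  0.01906573]
[0.4961 0.2816 0.08  ]
[ 0.5977 -0.1472  0.086 ] [335.2 202.6]
[ 0.5449 -0.1025  0.086 ] [347.2 215.2]
```

Call:
{"op": "servo_tool", "data": {
  "moves": [
    [[0,0,-15,0,0,0,20],[0,0,-15,0,0,0,20],[-26,20.5,0,0,0,0,20],[-26,20.5,0,0,0,0,20],[-26,20.5,0,0,0,0,20],[-26,20,0,0,0,0,20],[-26,20,0,0,0,0,20],[0,0,0,0,0,0,20],[0,0,14,0,0,0,20],[0,0,14,0,0,0,20],[0,0,0,0,0,0,20],[0,0,0,0,0,0,20]]
  ]
}}

```text
time: 27.92
tool_pos: [0.5835, 0.1394, 0.0606]
tool_rot: [-0.001, 0.707, 0.708, -0.001]
contact_force: [-3.7, -0.5, 5.3]
gripper_width: 0.388
grasp_force: 59.9
```

```bash
python3 - <<'E'
from h import *
s=manip.state();t=s['tool_pos'];print(t,s['contact_force'])
f=grab('wrist','w9.png'); print(dot(f,(t[0],t[1],t[2]+.019),10)-t)
E
```

```text
[0.58354824 0.13944585 0.06058601] [-3.68202759 -0.48517762  5.33801301]
[-0.00074824 -0.00054585  0.01901399]
```

Call:
{"op": "servo_tool", "data": {
  "moves": [
    [[-12,-2,0,0,0,0,20],[-12,-2.6,0,0,0,0,20],[-12,-3.1,0,0,0,0,20],[-12,-3.1,0,0,0,0,20],[-12,-3.1,0,0,0,0,20],[-12,-3.1,0,0,0,0,20],[-12,-3.1,0,0,0,0,20],[-12,-3,0,0,0,0,20],[0,0,0,0,0,0,20]]
  ]
}}

```text
time: 29.1
tool_pos: [0.561, 0.0408, 0.0605]
tool_rot: [0.001, 0.707, 0.707, -0.001]
contact_force: [-0.6, -0.3, 5.9]
gripper_width: 0.387
grasp_force: 61.0
```

Call:
{"op": "servo_tool", "data": {
  "moves": [
    [[0,0,-9,0,0,0,20],[0,0,-9,0,0,0,20],[0,0,-9,0,0,0,20],[0,0,-9,0,0,0,20],[0,0,0,0,0,0,20]]
  ]
}}

```text
time: 29.72
tool_pos: [0.5622, 0.0425, 0.0976]
tool_rot: [0.001, 0.707, 0.707, 0.001]
contact_force: [0.7, -0.2, -2.7]
gripper_width: 0.382
grasp_force: 60.2
```

```bash
python3 - <<'E'
from h import *
s=manip.state();t=s['tool_pos'];print(t,s['contact_force'])
f=grab('wrist','w10.png'); g=grab('side','s10.png')
print(dot(f,(.5605,.043,.085),9),dot(g,(.5605,.043,.085),6))
E
```

```text
[0.56217643 0.04250748 0.09760147] [ 0.66094497 -0.17398558 -2.70289724]
[0.562  0.0453 0.085 ] [0.5542 0.0609 0.085 ]
```

```bash
python3 - <<'E'
from h import *
f=grab('wrist'); g=grab('scene'); d=grab('side'); o=cv2.imread('pics/w9.png')
t=manip.state()['tool_pos']
def stat(im,uv,r=10):
    u,v=uv.astype(int); p=im[v-r:v+r+1,u-r:u+r+1]; q=cv2.cvtColor(p,cv2.COLOR_BGR2GRAY); return q.mean().round(1),q.std().round(1),p.reshape(-1,3).mean(0).round()
p=t+[0,0,.019]
print('gripped core top, before',stat(o,w2px(f,p)),'now',stat(f['image'],w2px(f,p)))
# foot colour: search for terracotta hue inside the slot near base, foot top at z .021 vs at .049
for z in(.021,.049):
    for q in((.5605+.010,.043+.024),(.5605,.043+.026),(.5605-.01,.043+.024)):
        u,v=w2px(f,(*q,z)).astype(int); print(z,q,(u,v),cv2.cvtColor(f['image'],cv2.COLOR_BGR2HSV)[v,u])
E
```

```text
gripped core top, before (np.float64(74.5), np.float64(27.8), array([55., 73., 84.])) now (np.float64(66.2), np.float64(2.4), array([24., 66., 83.]))
0.021 (0.5705, 0.067) (np.int64(340), np.int64(226)) [ 15 163 102]
0.021 (0.5605, 0.06899999999999999) (np.int64(324), np.int64(223)) [ 15 158 110]
0.021 (0.5505, 0.067) (np.int64(308), np.int64(226)) [ 15 168 106]
0.049 (0.5705, 0.067) (np.int64(343), np.int64(240)) [ 15 159 101]
0.049 (0.5605, 0.06899999999999999) (np.int64(324), np.int64(236)) [ 14 163 105]
0.049 (0.5505, 0.067) (np.int64(306), np.int64(240)) [ 15 164 112]
```

The core top has sunk inside the collar, so the fork is holding the former. Drawing the rest of the way.

Call:
{"op": "servo_tool", "data": {
  "moves": [
    [[0,0,-9,0,0,0,20],[0,0,-9,0,0,0,20],[0,0,-9,0,0,0,20],[0,0,-9,0,0,0,20],[0,0,-9,0,0,0,20],[0,0,-9,0,0,0,20],[0,0,0,0,0,0,20]]
  ]
}}

```text
time: 30.85
tool_pos: [0.562, 0.0425, 0.1516]
tool_rot: [0.001, 0.707, 0.707, 0.001]
contact_force: [-0.7, -0.3, -1.0]
gripper_width: 0.391
grasp_force: 60.6
```

```bash
python3 - <<'E'
from h import *
s=manip.state();t=s['tool_pos'];print(t,s['contact_force'])
g=grab('side','s11.png'); k=grab('scene','sc11.png')
print([dot(g,(.5605,.043,.08),r) for r in(5,7)],[dot(k,(.5605,.043,.08),r) for r in(5,7)])
E
```

```text
[0.56200521 0.04247076 0.15162966] [-0.69384519 -0.2603601  -0.96085898]
[array([0.5593, 0.0461, 0.08  ]), array([0.5593, 0.0461, 0.08  ])] [array([0.5619, 0.0294, 0.08  ]), array([0.5574, 0.0246, 0.08  ])]
```

Collar_a is free. Carrying it to narrow bay 1 at (0.4383, −0.0821).

Call:
{"op": "servo_tool", "data": {
  "moves": [
    [[-25,-25,-5,0,0,0,20],[-25,-25,0,0,0,0,20],[-25,-25,0,0,0,0,20],[-25,-25,0,0,0,0,20],[-25,-24,0,0,0,0,20],[0,0,0,0,0,0,20],[0,0,30,0,0,0,20],[0,0,30,0,0,0,20],[0,0,20,0,0,0,20],[0,0,0,0,0,0,20],[0,0,0,0,0,0,20]]
  ]
}}

```text
time: 32.33
tool_pos: [0.4381, -0.0824, 0.0761]
tool_rot: [0.0, 0.707, 0.707, 0.0]
contact_force: [0.4, -0.5, -1.2]
gripper_width: 0.39
grasp_force: 60.7
```

Call:
{"op": "servo_tool", "data": {
  "moves": [
    [[0,0,7,0,0,0,20],[0,0,7,0,0,0,20],[0,0,4,0,0,0,20],[0,0,2.5,0,0,0,20],[0,0,0,0,0,0,20]]
  ]
}}

```text
time: 32.95
tool_pos: [0.4373, -0.0826, 0.0548]
tool_rot: [0.0, 0.707, 0.707, 0.0]
contact_force: [-0.3, 0.3, -1.2]
gripper_width: 0.388
grasp_force: 60.9
```

Call:
{"op": "servo_tool", "data": {
  "moves": [
    [[0,0,2,0,0,0,20],[0,0,0,0,0,0,20],[0,0,0,0,0,0,50],[0,0,0,0,0,0,55],[0,0,0,0,0,0,55],[0,0,-30,0,0,0,55],[0,0,-40,0,0,0,55],[0,0,-40,0,0,0,85],[20,25,-20,0,0,0,85],[25,30,-20,0,0,0,85],[20,40,0,0,0,0,85],[0,0,0,0,0,0,85]]
  ]
}}

```text
time: 34.45
tool_pos: [0.5338, -0.0164, 0.2025]
tool_rot: [-0.0, 0.706, 0.708, -0.0]
contact_force: [-0.4, -0.1, -0.8]
gripper_width: 0.992
grasp_force: 0.0
```

```bash
python3 - <<'E'
from h import *
import pickle
s=manip.state();t=s['tool_pos'];print(t)
for n in('wrist','side','scene'):
    f=grab(n,n+'12.png'); pickle.dump(f,open(n+'12.pkl','wb'))
    print(n,'a',[dot(f,(.5595,.045,.08),r).tolist() for r in(6,10)],'c',[dot(f,(.530,-.0875,.086),r).tolist() for r in(6,9)])
# collars: brass mask in the side view -> blob tops
f=pickle.load(open('side12.pkl','rb'));h=cv2.cvtColor(f['image'],cv2.COLOR_BGR2HSV)
m=((h[...,1]>170)&(h[...,0]>18)&(h[...,0]<30)).astype(np.uint8); n,l,st,c=cv2.connectedComponentsWithStats(m)
print([(st[i].tolist(),c[i].round(1).tolist()) for i in range(1,n) if st[i,4]>60])
for q in((.4383,-.0821),(.4887,-.1307)): print(w2px(f,(*q,.037)),w2px(f,(*q,.068)),w2px(f,(*q,.006)))
E
```

```text
[ 0.53376315 -0.01639297  0.20253527]
wrist a [[0.5614, 0.0464, 0.08], [0.5581, 0.0429, 0.08]] c [[0.5287, -0.0888, 0.086], [0.5287, -0.0888, 0.086]]
side a [[0.5596, 0.0469, 0.08], [0.5596, 0.0469, 0.08]] c [[0.5211, -0.0754, 0.086], [0.5482, -0.0892, 0.086]]
scene a [[0.5619, 0.0294, 0.08], [0.5572, 0.0222, 0.08]] c [[0.5449, -0.1025, 0.086], [0.5298, -0.1093, 0.086]]
[]
[267.2 276.1] [266.3 264.7] [268.1 287.1]
[299.8 287.4] [299.5 276. ] [300.  298.4]
```

Call:
{"op": "servo_tool", "data": {
  "moves": [
    [[31,13,0,0,0,0,85],[32,13,0,0,0,0,85],[0,0,0,0,0,0,85],[0,0,40,0,0,0,85],[0,0,40,0,0,0,85],[0,0,40,0,0,0,85],[0,0,27,0,0,0,60],[0,0,0,0,0,0,30],[0,0,0,0,0,0,15],[0,0,0,0,0,0,15],[0,0,0,0,0,0,15]]
  ]
}}

```text
time: 35.98
tool_pos: [0.5595, 0.0452, 0.0577]
tool_rot: [0.001, 0.707, 0.707, 0.001]
contact_force: [1.0, -0.5, 4.4]
gripper_width: 0.308
grasp_force: 59.5
```

```bash
python3 - <<'E'
from h import *
s=manip.state();t=s['tool_pos'];print(t,s['contact_force'],s['gripper_width'])
f=grab('wrist','w13.png')
for r in(8,12): print(dot(f,(t[0],t[1]+.003,.08),r)-t)
print(footedge(f))
E
```

```text
[0.55952184 0.04517618 0.05773238] [ 1.02035094 -0.48613571  4.37710698] 0.30818356661808677
[-0.00062184  0.00342382  0.02226762]
[-0.00352184  0.00132382  0.02226762]
[233, 260]
```

Call:
{"op": "servo_tool", "data": {
  "moves": [
    [[0,0,-3,0,0,0,15],[12,3.1,0,0,0,0,15],[12,3.1,0,0,0,0,15],[12,3.1,0,0,0,0,15],[12,3.1,0,0,0,0,15],[12,3.1,0,0,0,0,15],[12,3.1,0,0,0,0,15],[12,3.1,0,0,0,0,15],[14,3.6,0,0,0,0,15],[0,0,0,0,0,0,15],[0,0,-30,0,0,0,15],[0,0,-30,0,0,0,15]]
  ]
}}

```text
time: 37.52
tool_pos: [0.583, 0.1432, 0.1188]
tool_rot: [-0.0, 0.707, 0.707, -0.001]
contact_force: [0.2, -0.0, -1.7]
gripper_width: 0.31
grasp_force: 59.4
```

Call:
{"op": "servo_tool", "data": {
  "moves": [
    [[0,0,-40,0,0,0,15],[0,0,0,0,0,0,15]]
  ]
}}

```text
time: 37.78
tool_pos: [0.5862, 0.1435, 0.1633]
tool_rot: [0.003, 0.707, 0.707, 0.003]
contact_force: [0.4, 0.2, -1.9]
gripper_width: 0.315
grasp_force: 59.5
```

```bash
python3 - <<'E'
from h import *
s=manip.state();t=s['tool_pos'];print(t,s['contact_force'])
f=grab('wrist','w14.png')
for r in(8,12): print(dot(f,(*(t[:2]+[0,.003]),t[2]+.022),r)-t)
print(footedge(f))
E
```

```text
[0.58622806 0.1435076  0.16334129] [ 0.4257647   0.23795916 -1.93366823]
[-0.00062806  0.0031924   0.02195871]
[-0.00282806  0.0022924   0.02195871]
[234, 247, 249, 252, 257, 258]
```

Call:
{"op": "servo_tool", "data": {
  "moves": [
    [[-26,-15,0,0,0,0,15],[-26,-15,0,0,0,0,15],[-26,-15,0,0,0,0,15],[-26,-15,0,0,0,0,15],[-27,-15,0,0,0,0,15],[-27,-15,0,0,0,0,15],[-27,-15,0,0,0,0,15],[0,0,0,0,0,0,15],[0,0,30,0,0,0,15],[0,0,30,0,0,0,15],[0,0,22,0,0,0,15],[0,0,0,0,0,0,15]]
  ]
}}

```text
time: 39.33
tool_pos: [0.4761, -0.0403, 0.0734]
tool_rot: [-0.003, 0.707, 0.707, -0.002]
contact_force: [-0.5, 0.2, -1.8]
gripper_width: 0.309
grasp_force: 59.5
```

Call:
{"op": "servo_tool", "data": {
  "moves": [
    [[0,0,0,0,0,0,15]]
  ]
}}

```text
time: 39.45
tool_pos: [0.4789, -0.0412, 0.077]
tool_rot: [0.0, 0.707, 0.707, 0.0]
contact_force: [0.4, -0.2, -0.4]
gripper_width: 0.312
grasp_force: 59.6
```

```bash
python3 - <<'E'
from h import *
s=manip.state();t=s['tool_pos'];print(t,s['contact_force'])
f=grab('wrist','w15.png')
for r in(8,12): print(dot(f,(*(t[:2]+[0,.003]),t[2]+.022),r)-t)
# rack corner A and divider: print HSV-based strip? profile of foot
print(footedge(f), w2px(f,(.4788,.0135,.014)))
E
```

```text
[ 0.47890575 -0.04121619  0.07703945] [ 0.37474477 -0.23833589 -0.42117429]
[-0.00160575  0.00291619  0.02196055]
[-0.00340575  0.00111619  0.02196055]
[187, 193, 233, 260, 387, 388, 389, 391, 393, 399, 402, 421] [327.2 180.7]
```

Call:
{"op": "servo_tool", "data": {
  "moves": [
    [[0,1.5,3,0,0,0,15],[0,0,3,0,0,0,15],[0,0,3,0,0,0,15],[0,0,3,0,0,0,15],[0,0,1.5,0,0,0,15],[0,0,0,0,0,0,15]]
  ]
}}

```text
time: 40.25
tool_pos: [0.48, -0.0415, 0.0636]
tool_rot: [-0.0, 0.707, 0.707, -0.0]
contact_force: [-2.3, 0.4, 1.6]
gripper_width: 0.312
grasp_force: 60.0
```

Former_a is on the floor. Releasing, then raising well clear for a check.

Call:
{"op": "servo_tool", "data": {
  "moves": [
    [[0,0,0,0,0,0,45],[0,0,0,0,0,0,50],[0,0,0,0,0,0,50],[0,0,-30,0,0,0,50],[0,0,-40,0,0,0,60],[0,0,-40,0,0,0,85],[0,10,-40,0,0,0,85],[-20,30,-20,0,0,0,85],[-30,30,0,0,0,0,85],[-30,30,0,0,0,0,85],[0,0,0,0,0,0,85],[0,0,0,0,0,0,85]]
  ]
}}

```text
time: 41.75
tool_pos: [0.5796, -0.1212, 0.2328]
tool_rot: [-0.001, 0.707, 0.707, -0.0]
contact_force: [-0.1, 0.1, -0.4]
gripper_width: 0.993
grasp_force: 0.0
```

```bash
python3 - <<'E'
from h import *
import pickle
print(manip.state()['tool_pos'],manip.state()['contact_force'])
B={'b':(.5808,-.1361),'c':(.5304,-.0875),'a':(.480,-.0389)}
for n in('wrist','side','scene'):
    f=grab(n,n+'16.png'); pickle.dump(f,open(n+'16.pkl','wb'))
    for k,p in B.items():
        try: print(n,k,[(dot(f,(*p,.086),r)[:2]-p).round(4).tolist() for r in(5,7)],w2px(f,(*p,.086)))
        except Exception: print(n,k,'x')
    h=cv2.cvtColor(f['image'],cv2.COLOR_BGR2HSV)
    for q in((.4383,-.0821),(.4887,-.1307)):
        u,v=w2px(f,(*q,.037)).astype(int)
        if 30<u<610 and 30<v<450: 
            m=((h[v-30:v+30,u-30:u+30,1]>175)&(h[v-30:v+30,u-30:u+30,0]>19)).astype(np.uint8)
            _,l,st,c=cv2.connectedComponentsWithStats(m); i=st[1:,4].argmax()+1; print(n,'collar',st[i].tolist(),(c[i]-30).round(1))
E
```

```text
[ 0.57964088 -0.12115969  0.23281655] [-0.07139269  0.11392309 -0.36172761]
wrist b [[-0.0024, 0.001], [-0.0024, 0.001]] [328.5 249.9]
wrist c [[-0.001, -0.0004], [-0.001, -0.0004]] [266.6 193.3]
wrist a [[-0.001, 0.0001], [-0.0024, -0.0009]] [197.7 130.2]
wrist collar [0, 16, 32, 35, 516] [-16.    3.2]
wrist collar [6, 29, 34, 28, 377] [-8.5 13.1]
side b [[0.0002, 0.0024], [0.0002, 0.0024]] [347.3 259.7]
side c [[0.0009, -0.0011], [-0.0131, 0.0067]] [313.3 248.9]
side a [[0.0, -0.0013], [0.0, -0.0013]] [280.7 238.5]Traceback (most recent call last):
  File "<stdin>", line 15, in <module>
ValueError: attempt to get argmax of an empty sequence
```

All three formers are within about 2.5 mm of their bay centres. Now fitting the two collars by silhouette, including upright versus fallen.

```bash
python3 - <<'E'
from h import *
import pickle
from scipy.optimize import minimize
th=np.linspace(0,2*np.pi,40,endpoint=False); ring=np.c_[np.cos(th),np.sin(th)]*.0175
def sil(f,x):
    P=np.vstack([np.c_[ring+x,np.full(40,z)] for z in(.006,.068)])
    C=(P-f['eye'])@R(f)@f['mtx'].T; hu=cv2.convexHull((C[:,:2]/C[:,2:]*16).astype(np.int32)); m=np.zeros((480,640),np.uint8); cv2.fillConvexPoly(m,hu,1,shift=4); return m
f=pickle.load(open('wrist16.pkl','rb')); h=cv2.cvtColor(f['image'],cv2.COLOR_BGR2HSV)
for q in((.4383,-.0821),(.4887,-.1307)):
    s0=sil(f,q); n=cv2.dilate(s0,np.ones((31,31)))
    px=h[s0>0]; print('inside HSV med',np.median(px,0), 'ring', np.median(h[(n>0)&(s0==0)],0))
    br=((h[...,1]>165)&(h[...,0]>=19)&(h[...,0]<=32)&(n>0)).astype(np.uint8)
    print('frac inside brass',br[s0>0].mean().round(2),'outside',br[(n>0)&(s0==0)].mean().round(2))
    best=max(((2*(br&(m:=sil(f,(q[0]+a,q[1]+b)))).sum()/(br.sum()+m.sum()),a,b) for a in np.arange(-.014,.015,.002) for b in np.arange(-.014,.015,.002))); print(best)
E
```

```text
inside HSV med [ 21. 173.  87.] ring [ 18. 105. 165.]
frac inside brass 0.73 outside 0.0
(np.float64(0.8480355819125278), np.float64(0.0), np.float64(0.002))
inside HSV med [ 21. 172.  93.] ring [ 19. 104. 166.]
frac inside brass 0.67 outside 0.0
(np.float64(0.8152344979540447), np.float64(0.002), np.float64(-0.002))
```

Both collars stand upright within about 3 mm of their bay centres, and the robot is clear. Handing in.

```bash
python3 -c "
from plant import manip; print(manip.job_done())"
```

```text
the job is handed in; nothing more can be done
None
```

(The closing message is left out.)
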